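Lay the jar down in the parts box and close the box

ROBOT

A 7-joint arm with a two-finger parallel gripper is mounted at the origin on a cart in front of the work surface, level with it; the furniture and walls round the work are solid. World frame = base frame: x ahead of the robot, y to its left, z up, the work surface at z = 0. Lengths are in m, angles in rad, forces in N, time in s.
With the tool pointing down it reaches from about 0.425 to 0.925 m from the base axis. Payload 6.8 kg.
Tool frame: the origin (TCP) lies on the centre line of the jaws, within the pads' length; the fingertips stand 25 mm ahead of it and the grasp point (between the pads) lies 6 mm ahead of it; z points along the fingers, y is the direction in which the jaws open and shut (so a half turn about z gives the same grasp; the last joint's range is limited). The gripper opens to 85 mm and grips with 20 to 120 N. Pads are 22 mm wide; open, the fingers measure 114 mm over their backs; the gripper's body (76 mm by 85 mm) begins 54 mm behind the grasp point. The pads swing forward as they close: fully open they stand 13 mm farther back than shut.
Start: joints at [1.086, 0.477, 0.022, 1.555, -0.011, 1.109, -0.083], TCP at [0.248, -0.628, 0.23] pointing down, gripper open.
Joint ranges: [-2.96, 2.96], [-0.34, 2.1], [-1.41, 1.46], [0.24, 2.44], [-1.37, 4.51], [0.17, 1.92], [-2.96, 2.96]. Speed limits (rad/s): [2.39, 2.39, 3.14, 3.14, 3.14, 3.14, 3.14].

INTERFACE

Orientations are given as a 3x3 rotation matrix whose columns are the frame's x, y, z axes.
In Python, from cell import ctrl gives the robot as it stands. Calls block until the motion is done:
- ctrl.movep(position, orientation): joint-space move of the TCP to a pose.
- ctrl.move_linear(position, ori=None, rate=0.15, threshold=None): straight line of the TCP; ori=None keeps the orientation; rate is the mean speed in m/s. With threshold (N) it stops when the force on the tool has changed by that much, and returns True; else False.
- ctrl.movej(angles): joint-space move.
- ctrl.open() and ctrl.clamp(grip_force=None): open the fingers fully, or close them until they stop; grip_force is the grip in N (None keeps the last).
- ctrl.pause(seconds).
- ctrl.inverse_kinematics(position, orientation): joint angles nearest the present ones, or None.
- ctrl.get_obs(): the state.
- ctrl.capture(name): name is "side" or "top" or "wrist"; returns the picture (400x640x3 uint8, red, green, blue); there is no depth.
- ctrl.calibration(name): a dict with "intrinsics" (3x3 intrinsics, pixels), "extrinsics" (4x4, takes a point from camera to world coordinates); the wrist camera has in their place "mount" (4x4, takes a point from camera to tool coordinates, whose origin is the TCP and whose axes are the flange's). Camera axes: x right, y down, z forward; pixel columns grow to the right and rows downward; lengths in m; the calibration is good to about 2 mm. A picture is of the moment at which its call begins: read the wrist's pose just before it. calibration takes no time and is no camera call.
A pose or a line that the arm cannot do raises ctrl.MotionError and nothing moves.
- ctrl.hand_in(): hands the job in, once; it reports no verdict.
The state is a dict: "t": time; "joint_positions": joint angles; "qd": joint speeds; "joint_torque": joint torques, N m; "position": TCP position; "ee_rot": TCP orientation; "ft_force": force on the tool from outside, world axes, zero at the start; "wrist_torque": the same for the moment, N m; "grip_width": finger opening in m.
Only numpy, scipy, OpenCV 4.12 (cv2) and the standard library are available. Lean on these libraries where they do the work, as an engineer would, in place of code of your own. Each camera call takes 0.05 s, during which the arm holds its last target.

TASK

The jar standing in the grey parts box sticks up above the yellow fill line, so the lid cannot close. Tip the jar over along its compartment so that it lies flat on the box floor, put the white lid squarely on the box until it sits fully home on the rim, and let go of it; then press the red plunger in the lid down to its stop and release it. Leave the box standing on the bench and do not disturb the other things on it.

Things in the scene. Friction and masses are not known exactly. Their poses are not given: they have to be found in the camera images.
- parts_box: Loose grey open box, 200 x 138 x 62 mm (x, y, z), 0.9 kg, walls and floor 4 mm; origin under its centre, z up, x along its length. Yellow fill line inside, 48 mm up. A divider along x (top 42 mm up) at y = -14 mm leaves a compartment 49 mm wide, 192 mm long (y -65 to -16 mm) for the jar; the wider one holds a white tin (31 mm tall) and a black tape roll.
- jar_centre (a point): Centre, half-way up, of a loose jar with green label and black cap: cylinder 40 mm across, 105 mm tall, 0.11 kg; z runs towards the cap. It stands on the box floor, 45 to 70 mm from the box's centre towards its -x end, so it has room to lie flat only if tipped towards the +x end. Its top is 109 mm above the box's underside standing, 44 mm lying.
- lid_handle (a point): Centre of the lid's grey bar handle: 80 (x) x 16 (y) x 18 mm (z up), 21 mm free below it; grip across y. White lid 212 x 150 mm, 0.3 kg, plate underside 35 mm below this point, flared skirt 14 mm deep below that, 3 mm clear of the box each side. It is 49 mm above the bench at the start; seated: 97 mm above the box's underside, over its centre, x along the box's x, either way round.
- plunger_top (a point): Centre of the top face of the red round plunger head (28 mm in diameter) in the lid, 72 mm from the handle's centre along +x of lid_handle; when up, its top stands 26 mm above the lid plate, 4 mm below lid_handle.
- plunger (a joint): Plunger stroke in m: 0 up, 0.010 pressed down to its stop. The spring pushes it back up: 1.5 N at the start of the stroke, 6.5 N at the stop.
- tape_measure: Bystander: yellow tape measure, 67 x 79 x 33 mm. Origin: centre of its underside.
- feed_tub: Bystander: small grey tub, 108 x 138 x 62 mm. Origin: centre of its underside.
- hygrometer: Bystander: black round gauge with a light dial, 60 mm in diameter, 16 mm tall. Origin: centre of its underside.
Things that resemble listed ones, but are neither listed nor needed, are in the scene too. What is meant by the part that bears jar_centre is not orange or purple, and is the larger of those in its own colour.

How it is judged:
By the outcome, as a careful person would: the job done as asked, in the order asked, and still so for the second after the job is handed in, with the robot touching nothing.
It also fails if it takes over 61 s, if anything falls off the work surface, if the arm or the gripper's body presses on something with over 40 N, if the wrist force passes 120 N, or if a joint passes its speed limit or range.

## Working session

There is one attempt and no reset: what is moved stays moved. The work goes in short steps, each a Python script; the robot and the scene stay as the last script left them, time stands still between calls to the robot, and variables do not carry over. Pictures are saved under pics/ and viewed, and the job is handed in when it is done.

```bash
ls; mkdir -p pics
python3 - <<'E'
from cell import ctrl
import cv2, numpy as np
np.set_printoptions(precision=4,suppress=True)
for n in ("side","top","wrist"):
    im=ctrl.capture(n); cv2.imwrite(f"pics/{n}0.png",im[:,:,::-1])
    c=ctrl.calibration(n); print(n,c)
o=ctrl.get_obs(); print(o)
E
```

```text
pics
side {'intrinsics': array([[471.429 ,   0.    , 317.8667],
       [  0.    , 471.429 , 195.7113],
       [  0.    ,   0.    ,   1.    ]]), 'extrinsics': array([[-0.6477, -0.3683,  0.6669, -0.2767],
       [-0.7616,  0.2886, -0.5802,  0.5126],
       [ 0.0212, -0.8838, -0.4675,  0.6398],
       [ 0.    ,  0.    ,  0.    ,  1.    ]])}
top {'intrinsics': array([[436.6795,   0.    , 313.2749],
       [  0.    , 436.6795, 201.6567],
       [  0.    ,   0.    ,   1.    ]]), 'extrinsics': array([[-0.027 , -0.9949,  0.0976,  0.4021],
       [-0.9996,  0.0259, -0.013 , -0.171 ],
       [ 0.0104, -0.0979, -0.9951,  1.1895],
       [ 0.    ,  0.    ,  0.    ,  1.    ]])}
wrist {'intrinsics': array([[309.9006,   0.    , 315.157 ],
       [  0.    , 309.9006, 197.7141],
       [  0.    ,   0.    ,   1.    ]]), 'mount': array([[ 0.0001, -0.9589, -0.2837,  0.0737],
       [ 1.    , -0.0003,  0.0015,  0.0009],
       [-0.0015, -0.2837,  0.9589, -0.1441],
       [ 0.    ,  0.    ,  0.    ,  1.    ]])}
{'t': 0.15, 'joint_positions': array([ 1.0859,  0.4776,  0.0223,  1.5562, -0.0115,  1.1093, -0.0831]), 'qd': array([-0.0007, -0.0025, -0.0008, -0.0013,  0.0006, -0.0002,  0.0003]), 'joint_torque': array([  0.0039, -59.6923,   1.611 , -28.1495,   0.0127,   0.0065,
         0.    ]), 'position': array([ 0.2482, -0.6272,  0.2296]), 'ee_rot': array([[ 0.9298,  0.3679, -0.0006],
       [ 0.3679, -0.9298,  0.0013],
       [-0.0001, -0.0014, -1.    ]]), 'ft_force': array([ 0.8771, -0.1634, -0.0826]), 'wrist_torque': array([-0.0114,  0.0126, -0.0891]), 'grip_width': 0.08522900465402024}
```

View pics/top0.png

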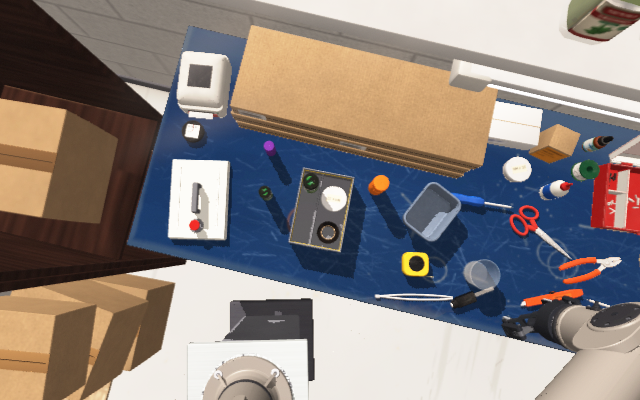

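View pics/side0.png

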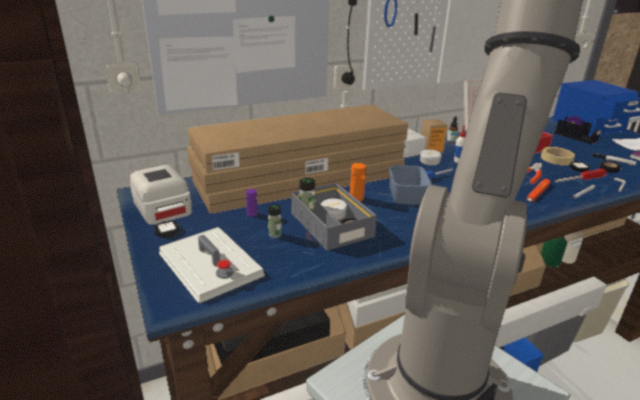

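View pics/wrist0.png

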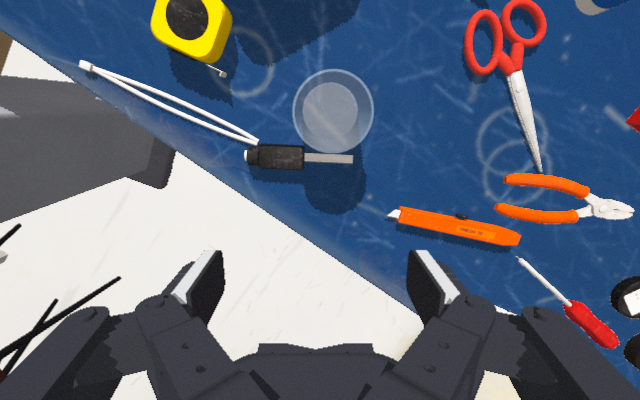

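Run:
```python
import cv2
a=cv2.imread("pics/top0.png")
cv2.imwrite("pics/topcrop.png",cv2.resize(a[130:270,160:380],None,fx=3.6,fy=3.6,interpolation=cv2.INTER_CUBIC))
b=cv2.imread("pics/side0.png")
cv2.imwrite("pics/sidecrop.png",cv2.resize(b[150:310,150:390],None,fx=3.3,fy=3.3,interpolation=cv2.INTER_CUBIC))
```

```text
(no output)
```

View pics/topcrop.png

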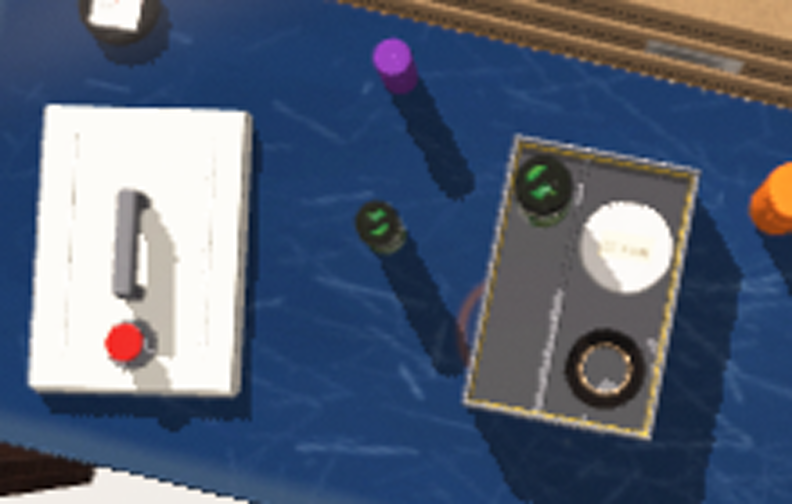

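View pics/sidecrop.png

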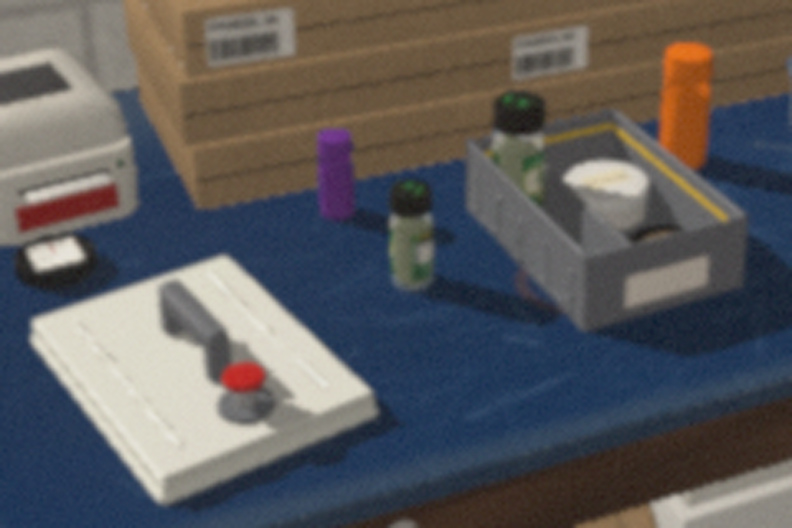

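```bash
cat > h.py <<'E'
from cell import ctrl
import cv2, numpy as np
np.set_printoptions(precision=4,suppress=True)
def cam(n,obs=None):
    c=ctrl.calibration(n); K=np.array(c["intrinsics"])
    if n=="wrist":
        T=np.eye(4);T[:3,:3]=obs["ee_rot"];T[:3,3]=obs["position"]
        return K,T@np.array(c["mount"])
    return K,np.array(c["extrinsics"])
def ray(KT,uv,z):
    K,E=KT; d=E[:3,:3]@np.linalg.solve(K,[uv[0],uv[1],1.]); return E[:3,3]+d*(z-E[2,3])/d[2]
def proj(KT,P):
    K,E=KT; p=np.linalg.inv(E)@np.append(P,1); q=K@p[:3]; return q[:2]/q[2]
def R(a): # tool down, tool x axis along heading a
    c,s=np.cos(a),np.sin(a); return np.array([[c,s,0],[s,-c,0],[0,0,-1.]])
def snap(name,f):
    o=ctrl.get_obs(); im=ctrl.capture(name); cv2.imwrite(f"pics/{f}.png",im[:,:,::-1])
    if name=="wrist": np.savez(f"pics/{f}.npz",position=o["position"],ee_rot=o["ee_rot"])
    return o,im
E
python3 - <<'E'
from h import *
k=cam("top")
f=lambda p,z:ray(k,(p[0]/3.6+160-.4,p[1]/3.6+130-.4),z)
B=[f(p,.062) for p in [(517,137),(698,171),(651,437),(465,403)]]
print("box",np.array(B),np.mean(B,0),[np.linalg.norm(B[i]-B[i-1]) for i in range(4)])
print("jar",f((544,185),.109))
L=[f(p,.019) for p in [(46,106),(250,112),(240,396),(30,386)]]
print("lid",np.array(L),np.mean(L,0),[np.linalg.norm(L[i]-L[i-1]) for i in range(4)])
print("handle",f((132,192),.058),f((123,297),.058)); print("plunger",f((124,342),.045))
E
```

```text
box [[ 0.6026 -0.1619  0.062 ]
 [ 0.5743 -0.2925  0.062 ]
 [ 0.3836 -0.252   0.062 ]
 [ 0.4113 -0.12    0.062 ]] [ 0.493  -0.2066  0.062 ] [np.float64(0.19580933123213354), np.float64(0.13363809997864323), np.float64(0.19497256704937885), np.float64(0.1349011836791765)]
jar [ 0.5601 -0.1801  0.109 ]
lid [[0.6428 0.1923 0.019 ]
 [0.6344 0.0391 0.019 ]
 [0.4213 0.0483 0.019 ]
 [0.4329 0.2032 0.019 ]] [0.5328 0.1207 0.019 ] [np.float64(0.21021691824046138), np.float64(0.15342342067606865), np.float64(0.21326073923591748), np.float64(0.15534895775819949)]
handle [0.57   0.1179 0.058 ] [0.4939 0.1244 0.058 ]
plunger [0.4622 0.1271 0.045 ]
```

Run:
```python
from h import *
k=cam("top")
f=lambda p,z:ray(k,(p[0]/3.6+160-.4,p[1]/3.6+130-.4),z)
print("stack base", f((340,5),0),f((790,100),0), "top?",ray(k,(430,157),.1),ray(k,(240,105),.1))
ks=cam("side")
print("stack side base corner", ray(ks,(212,212),0))
def box(h): 
    return h
for nm,p,hs in [("look",[.47,-.2,.30],(2.93,-.21)),("push",[.61,-.19,.11],(2.93,-.21)),("lid",[.53,.12,.049],(3.05,-.09)),("lidseat",[.493,-.207,.1],(2.93,-.21)),("plung",[.422,-.192,.12],(2.93,-.21,1.36,-1.78))]:
    for h in hs: print(nm,h,ctrl.inverse_kinematics(np.array(p),R(h)))
```

```text
stack base [ 0.7202 -0.0274  0.    ] [ 0.6372 -0.372   0.    ] top? [ 0.6151 -0.4847  0.1   ] [ 0.7622 -0.0046  0.1   ]
stack side base corner [0.7409 0.0045 0.    ]
look 2.93 [ 0.8422  0.1977 -0.64    1.8207  0.1281  1.1646  1.5199]
look -0.21 [ 0.4027  0.1487 -0.1371  1.8474  0.0222  1.1469 -1.5229]
push 2.93 [ 0.6323  0.6206 -0.5997  1.7147  0.4193  0.9375  1.226 ]
push -0.21 [ 0.2425  0.5466 -0.052   1.744   0.0359  0.8519 -1.6065]
lid 3.05 [ 0.1923  0.606  -0.6821  1.9728  0.5517  0.7547  0.6615]
lid -0.09 [-0.0535  0.5338 -0.359   1.9892  0.2928  0.668  -2.2591]
lidseat 2.93 [ 0.7546  0.4831 -0.5944  1.9718  0.3729  0.7954  1.3071]
lidseat -0.21 [ 0.332   0.4172 -0.0634  2.0005  0.0387  0.725  -1.5357]
plung 2.93 [ 0.8338  0.3507 -0.6339  2.1147  0.299   0.7628  1.3696]
plung -0.21 [ 0.3841  0.2883 -0.1064  2.1431  0.0462  0.7123 -1.5338]
plung 1.36 [ 0.6257  0.3109 -0.387   2.1275  0.1735  0.7324 -0.0848]
plung -1.78 [-0.6402  0.659   1.2824  2.1983 -0.8292  0.9208 -2.1955]
```

Run:
```python
from h import *
ctrl.movep(np.array([.513,-.211,.30]),R(2.93))
o,im=snap("wrist","w1"); print(o["t"],o["position"])
ctrl.clamp(20)
print(ctrl.get_obs()["t"])
```

```text
1.9583 [ 0.5126 -0.2122  0.2997]
2.775
```

View pics/w1.png

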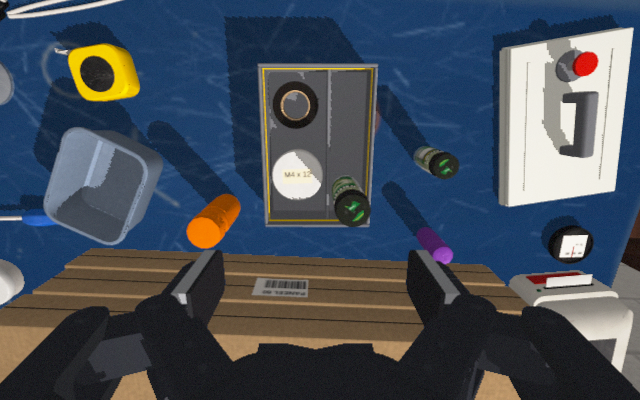

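Run:
```python
import cv2
a=cv2.imread("pics/w1.png")
cv2.imwrite("pics/w1c.png",cv2.resize(a[50:240,245:395],None,fx=3.1,fy=3.1,interpolation=cv2.INTER_CUBIC))
cv2.imwrite("pics/w1l.png",cv2.resize(a[20:215,490:640],None,fx=3,fy=3,interpolation=cv2.INTER_CUBIC))
```

```text
(no output)
```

View pics/w1c.png

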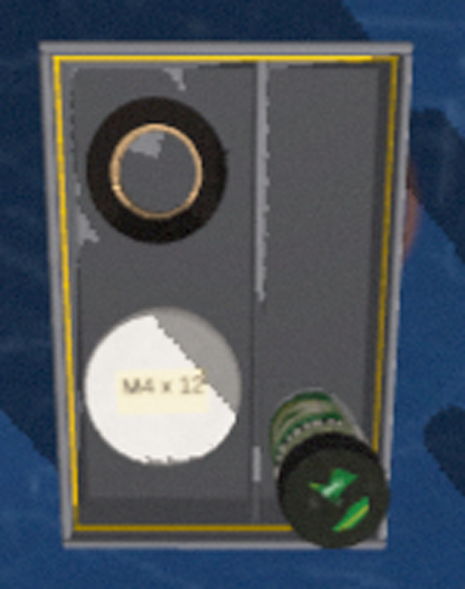

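View pics/w1l.png

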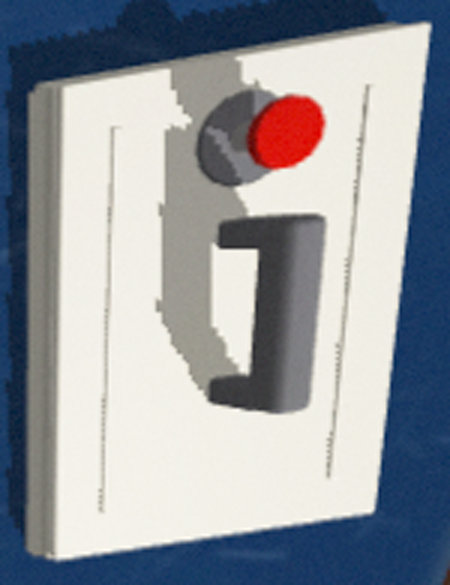

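```bash
cat >> h.py <<'E'
def fitrect(P,L,W):
    # P: 4 corners (xy) in order matching (+x,+y),(+x,-y),(-x,-y),(-x,+y) -> cx,cy,ang
    from scipy.optimize import least_squares
    Q=np.array([[L,W],[L,-W],[-L,-W],[-L,W]])/2; P=np.array(P)[:,:2]; m=P.mean(0)
    v=P[0]+P[1]-P[2]-P[3]; a0=np.arctan2(v[1],v[0])
    def r(q):
        c,s=np.cos(q[2]),np.sin(q[2]); return (Q@np.array([[c,s],[-s,c]])+q[:2]-P).ravel()
    s=least_squares(r,[m[0],m[1],a0]); return s.x,np.abs(s.fun).max()
E
python3 - <<'E'
from h import *
o=np.load("pics/w1.npz"); k=cam("wrist",o)
f=lambda p,z:ray(k,(p[0]/3.1+245-.4,p[1]/3.1+50-.4),z)
# box +x is image top; +y is image left
B=[f(p,.062) for p in [(40,43),(412,43),(386,547),(66,547)]]
print([np.linalg.norm(B[i]-B[i-1]) for i in range(4)]); q=fitrect(B,.2,.138); print(q)
j=f((332,492),.109); c,s=np.cos(q[0][2]),np.sin(q[0][2])
d=j[:2]-q[0][:2]; print("jar",j, d@[c,s], d@[-s,c])
g=lambda p,z:ray(k,(p[0]/3+490-.3,p[1]/3+20-.3),z)
L=[g(p,.019) for p in [(62,84),(430,24),(375,514),(55,558)]]
print([np.linalg.norm(L[i]-L[i-1]) for i in range(4)]);print(fitrect(L,.212,.15))
E
```

```text
[np.float64(0.1985195424865212), np.float64(0.13667064676863375), np.float64(0.19839402656554914), np.float64(0.136306910805085)]
(array([ 0.4961, -0.2061,  2.9291]), np.float64(0.0010617134047846144))
jar [ 0.5619 -0.1807  0.109 ] -0.05892456819918303 -0.03870785773516282
[np.float64(0.21010265234459152), np.float64(0.14818450062486116), np.float64(0.2106414128522954), np.float64(0.148848109380666)]
(array([0.5371, 0.1239, 3.0857]), np.float64(0.0015178984134814888))
```

```bash
cat >> h.py <<'E'
BX=np.array([.4961,-.2061]); BA=2.9291
def bw(x,y,z):
    c,s=np.cos(BA),np.sin(BA); return np.array([BX[0]+c*x-s*y,BX[1]+s*x+c*y,z])
E
python3 - <<'E'
from h import *
ctrl.movep(bw(-.107,-.0400,.135),R(BA))
ctrl.move_linear(bw(-.107,-.0400,.112),rate=.1)
print(ctrl.move_linear(bw(-.038,-.0400,.112),rate=.07,threshold=8))
ctrl.pause(.2)
o,im=snap("wrist","w2"); print(o["t"],o["position"],o["ft_force"])
snap("top","t2")
E
```

```text
False
5.2833 [ 0.542  -0.175   0.1119] [ 0.2252 -0.0732 -0.0364]
```

View pics/w2.png

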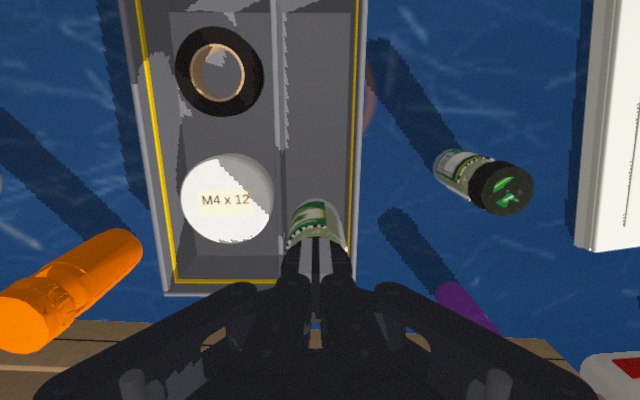

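Run:
```python
from h import *
a=cv2.imread("pics/t2.png"); cv2.imwrite("pics/t2c.png",cv2.resize(a[150:260,260:400],None,fx=5,fy=5,interpolation=cv2.INTER_CUBIC))
snap("side","s2"); a=cv2.imread("pics/s2.png"); cv2.imwrite("pics/s2c.png",cv2.resize(a[130:270,230:430],None,fx=4,fy=4,interpolation=cv2.INTER_CUBIC))
```

```text
(no output)
```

View pics/t2c.png

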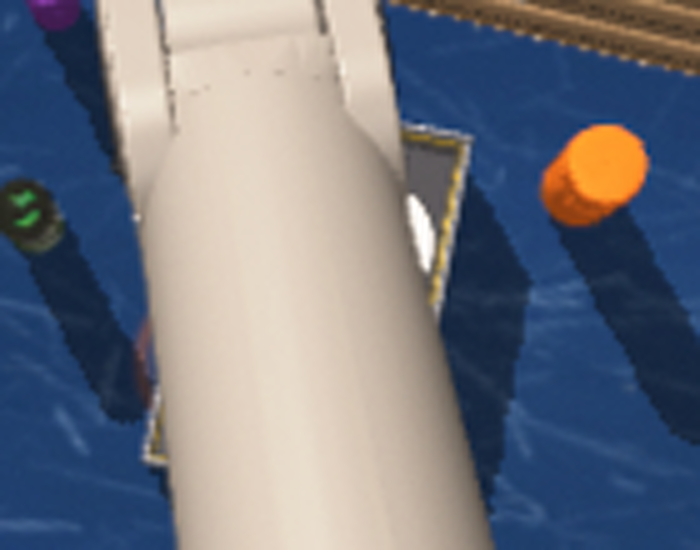

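View pics/s2c.png

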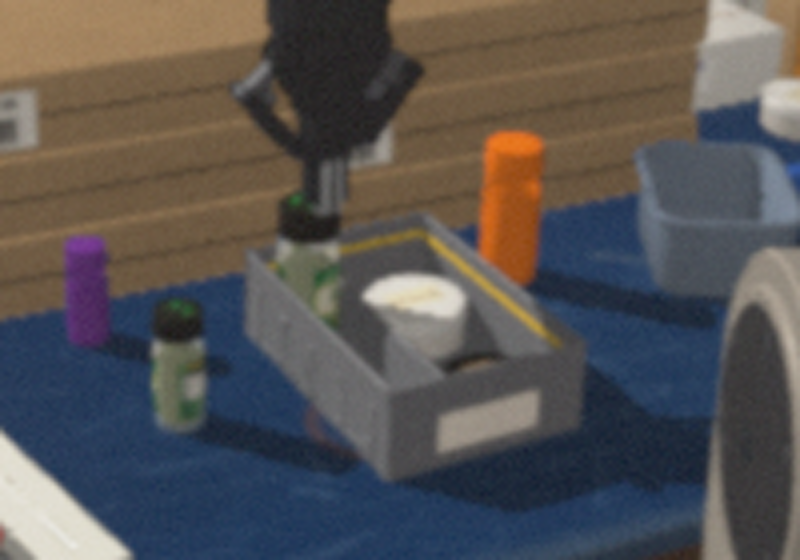

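Run:
```python
from h import *
o=np.load("pics/w2.npz"); k=cam("wrist",o); ks=cam("side")
print("TCP tip", proj(k,o["position"]+[0,0,-.025]), "side crop",(proj(ks,o["position"]+[0,0,-.025])-[230,130])*4)
for x in (-.059,-.03,-.01):
    print(x,[proj(k,bw(x,-.04,z)) for z in (.004,.109)],[(proj(ks,bw(x,-.04,z))-[230,130])*4 for z in (.004,.109)])
a=cv2.imread("pics/w2.png"); cv2.imwrite("pics/w2c.png",cv2.resize(a[150:300,230:400],None,fx=4.5,fy=3.9,interpolation=cv2.INTER_CUBIC))
```

```text
TCP tip [315.2576 230.5455] side crop [322.6761 245.0148]
-0.059 [array([315.2546, 215.7872]), array([315.0705, 282.1176])] [array([306.718 , 342.5512]), array([308.377 , 201.0743])]
-0.03 [array([315.2616, 183.1163]), array([315.0722, 232.1437])] [array([326.8145, 362.6248]), array([329.3362, 219.3012])]
-0.01 [array([315.2666, 159.3478]), array([315.0735, 194.541 ])] [array([341.1051, 376.8991]), array([344.259 , 232.2786])]
```

View pics/w2c.png

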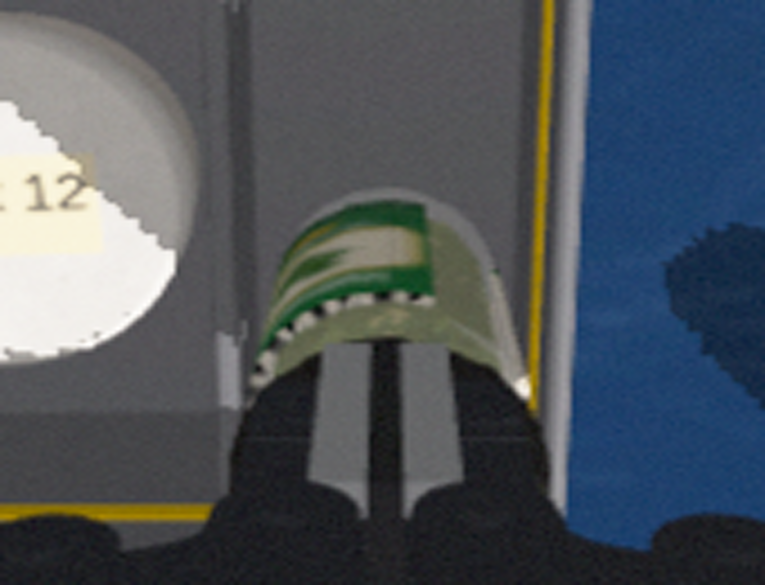

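Run:
```python
from h import *
o=np.load("pics/w2.npz"); k=cam("wrist",o); ks=cam("side")
for dz in (-.025,-.012,-.003): print(dz, proj(k,o["position"]+[0,0,dz]),proj(k,o["position"]+[-.011*.977,.0022,dz]), (proj(ks,o["position"]+[0,0,dz])-[230,130])*4)
g=ctrl.get_obs(); print(g["grip_width"],g["ft_force"],g["position"],g["ee_rot"])
a=cv2.imread("pics/s2.png"); cv2.imwrite("pics/s2d.png",cv2.resize(a[160:220,280:340],None,fx=10,fy=10,interpolation=cv2.INTER_CUBIC))
```

```text
-0.025 [315.2576 230.5455] [315.0605 212.8984] [322.6761 245.0148]
-0.012 [315.2354 239.7072] [315.0231 220.9101] [322.9645 226.8303]
-0.003 [315.218  246.8814] [314.9938 227.198 ] [323.1659 214.1326]
0.00011265143440892435 [-0.0947  0.1137 -0.0508] [ 0.5418 -0.175   0.112 ] [[-0.9775  0.2109  0.    ]
 [ 0.2109  0.9775  0.0001]
 [-0.      0.0001 -1.    ]]
```

View pics/s2d.png

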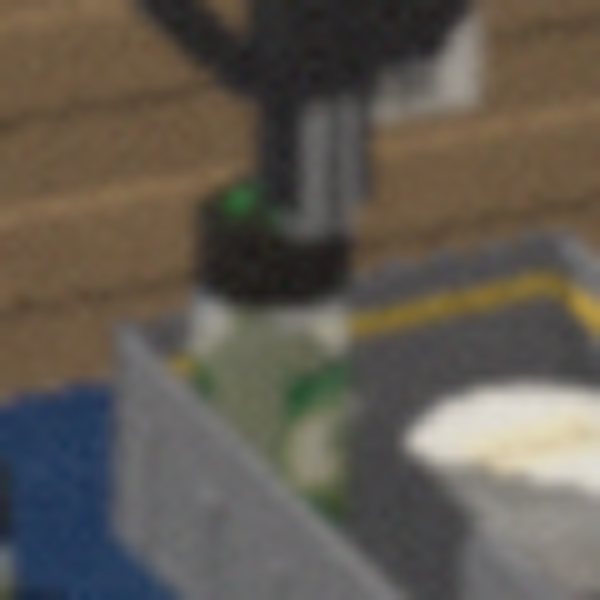

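Run:
```python
from h import *
ctrl.move_linear(bw(-.107,-.0400,.114),rate=.2)
print(ctrl.move_linear(bw(-.107,-.0400,.092),rate=.1,threshold=5))
o,im=snap("side","s3"); a=im[:,:,::-1]; cv2.imwrite("pics/s3d.png",cv2.resize(a[150:230,260:360],None,fx=6,fy=6,interpolation=cv2.INTER_CUBIC))
snap("wrist","w3")
print((proj(cam("side"),o["position"]-[0,0,.025])-[260,150])*6,(proj(cam("side"),o["position"])-[260,150])*6,o["t"])
```

```text
False
[234.3783 226.4003] [234.5238 176.1114] 6.2917
```

View pics/s3d.png

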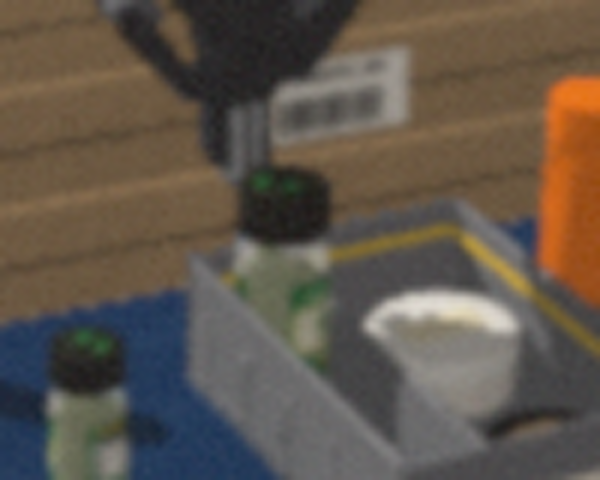

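View pics/w3.png

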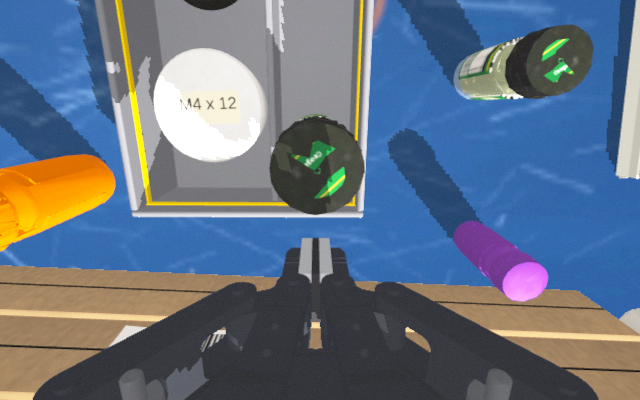

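Run:
```python
from h import *
print(ctrl.move_linear(bw(-.036,-.0400,.090),rate=.07,threshold=8))
ctrl.pause(.3)
o,im=snap("side","s4"); a=im[:,:,::-1]; cv2.imwrite("pics/s4d.png",cv2.resize(a[150:250,260:380],None,fx=6,fy=6,interpolation=cv2.INTER_CUBIC))
print(o["t"],o["position"],o["ft_force"])
```

```text
False
7.8583 [ 0.5399 -0.1745  0.0899] [-0.3913  0.3835 -0.3559]
```

View pics/s4d.png

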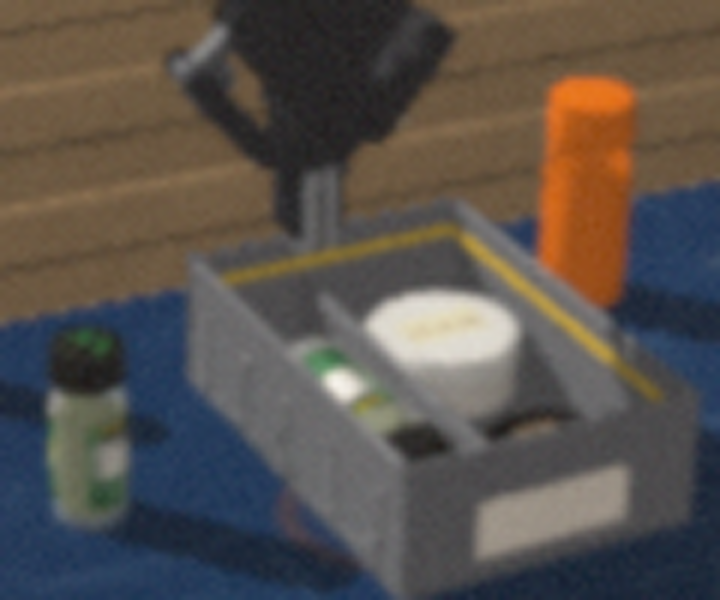

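Run:
```python
from h import *
ctrl.move_linear(np.array([.54,-.19,.16]),rate=.25)
ctrl.movep(np.array([.516,-.21,.29]),R(2.93)); ctrl.open(); ctrl.pause(.15)
snap("wrist","w5")
ctrl.movep(np.array([.559,.123,.29]),R(3.086)); ctrl.pause(.15)
o,im=snap("wrist","w6"); print(o["t"],o["position"],o["ft_force"])
a=cv2.imread("pics/w5.png")
cv2.imwrite("pics/w5c.png",cv2.resize(a[40:240,240:400],None,fx=3,fy=3,interpolation=cv2.INTER_CUBIC))
```

```text
11.3333 [0.5595 0.121  0.2898] [ 0.2198 -0.2136 -0.2461]
```

View pics/w5c.png

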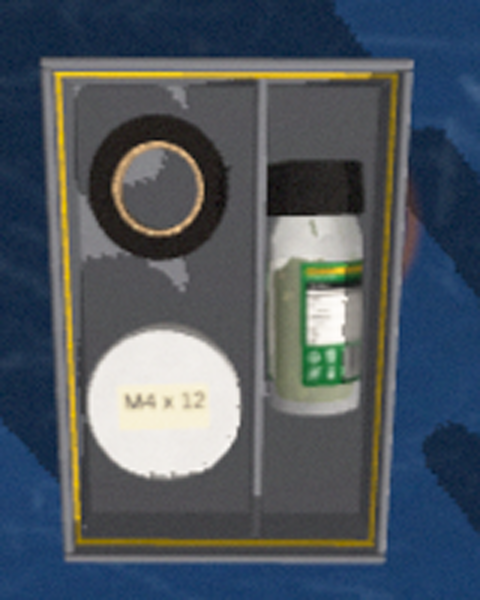

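View pics/w6.png

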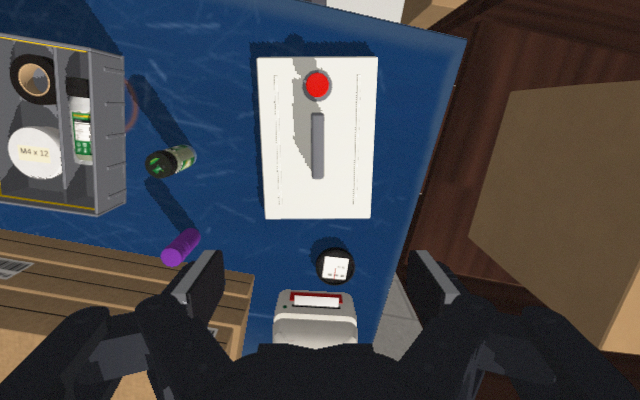

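Run:
```python
import cv2
a=cv2.imread("pics/w6.png")
cv2.imwrite("pics/w6c.png",cv2.resize(a[45:230,250:385],None,fx=3.2,fy=3.2,interpolation=cv2.INTER_CUBIC))
```

```text
(no output)
```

View pics/w6c.png

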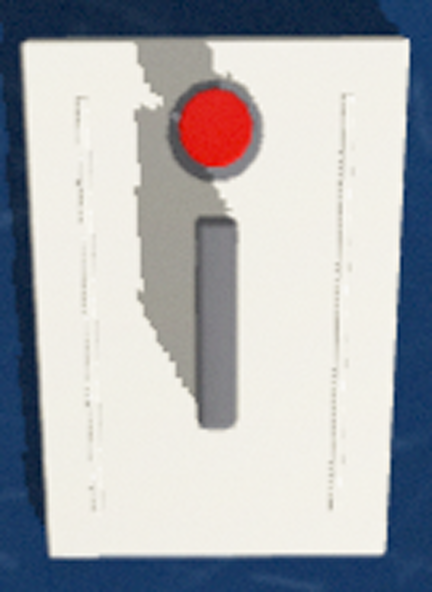

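Run:
```python
from h import *
o=np.load("pics/w5.npz"); k=cam("wrist",o)
f=lambda p,z:ray(k,(p[0]/3+240-.3,p[1]/3+40-.3),z)
B=[f(p,.062) for p in [(41,60),(413,60),(386,560),(66,560)]]
print([np.linalg.norm(B[i]-B[i-1]) for i in range(4)],fitrect(B,.2,.138))
o=np.load("pics/w6.npz"); k=cam("wrist",o)
f=lambda p,z:ray(k,(p[0]/3.2+250-.35,p[1]/3.2+45-.35),z)
L=[f(p,.019) for p in [(22,38),(410,38),(385,555),(50,555)]]
print([np.linalg.norm(L[i]-L[i-1]) for i in range(4)]);print(fitrect(L,.212,.15))
H=[f(p,.058) for p in [(196,217),(237,217),(237,428),(196,428)]]
print([np.linalg.norm(H[i]-H[i-1]) for i in range(4)]);print(fitrect(H,.08,.016))
p=f((215,128),.045); print(p)
```

```text
[np.float64(0.19777651277239655), np.float64(0.1371945971571325), np.float64(0.19766430244841948), np.float64(0.13733195765941167)] (array([ 0.4959, -0.2064,  2.9288]), np.float64(0.001325919337984316))
[np.float64(0.21148563970052528), np.float64(0.14917674595003627), np.float64(0.21131481484938064), np.float64(0.14905146647357567)]
(array([0.5368, 0.1244, 3.0863]), np.float64(0.0006670402540853021))
[np.float64(0.07897928720504033), np.float64(0.01498678171032423), np.float64(0.07897357760787137), np.float64(0.015912791657984884)]
(array([0.5361, 0.1241, 3.0848]), np.float64(0.0005381248340997902))
[0.4653 0.1276 0.045 ]
```

Run:
```python
from h import *
p=np.array([.5365,.1243,0]); r=R(3.0858)
ctrl.movep(p+[0,0,.10],r)
print(ctrl.move_linear(p+[0,0,.030],r,rate=.1,threshold=6))
o,im=snap("wrist","w7"); snap("side","s7"); print(o["t"],o["position"],o["ft_force"])
a=cv2.imread("pics/s7.png"); cv2.imwrite("pics/s7d.png",cv2.resize(a[200:310,140:280],None,fx=5,fy=5,interpolation=cv2.INTER_CUBIC))
ks=cam("side");print([(proj(ks,o["position"]+[0,0,z])-[140,200])*5 for z in (0,.015)])
```

```text
False
13.025 [0.5369 0.1247 0.0304] [ 1.0794  1.3115 -0.1791]
[array([341.8558, 262.875 ]), array([338.902 , 234.8963])]
```

View pics/w7.png

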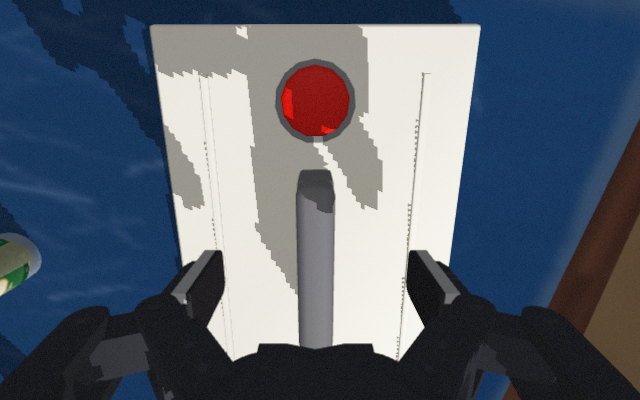

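View pics/s7d.png

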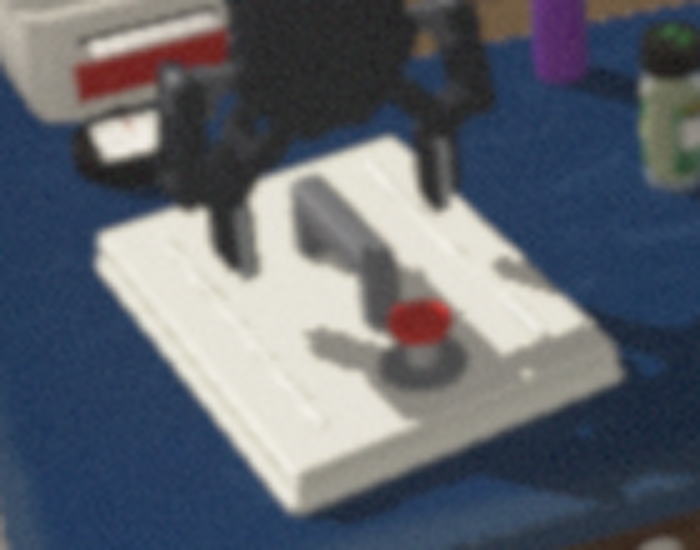

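Run:
```python
from h import *
p=np.array([.5365,.1243,0]); r=R(3.0858)
print(ctrl.move_linear(p+[0,0,.026],r,rate=.1,threshold=6))
ctrl.clamp(50)
o=ctrl.get_obs(); print(o["grip_width"],o["ft_force"],o["position"],o["t"])
ctrl.move_linear(p+[0,0,.050],r,rate=.08); 
o=ctrl.get_obs(); print(o["grip_width"],o["ft_force"],o["wrist_torque"],o["t"])
snap("side","s8");snap("wrist","w8")
a=cv2.imread("pics/s8.png"); cv2.imwrite("pics/s8d.png",cv2.resize(a[190:310,140:280],None,fx=5,fy=5,interpolation=cv2.INTER_CUBIC))
```

```text
False
0.015332119735325651 [-0.2248 -0.4022  2.4321] [0.5366 0.1244 0.0261] 14.0083
0.015100564958331886 [-0.1938  0.2558 -3.374 ] [-0.0248 -0.0083  0.0395] 14.4583
```

View pics/s8d.png

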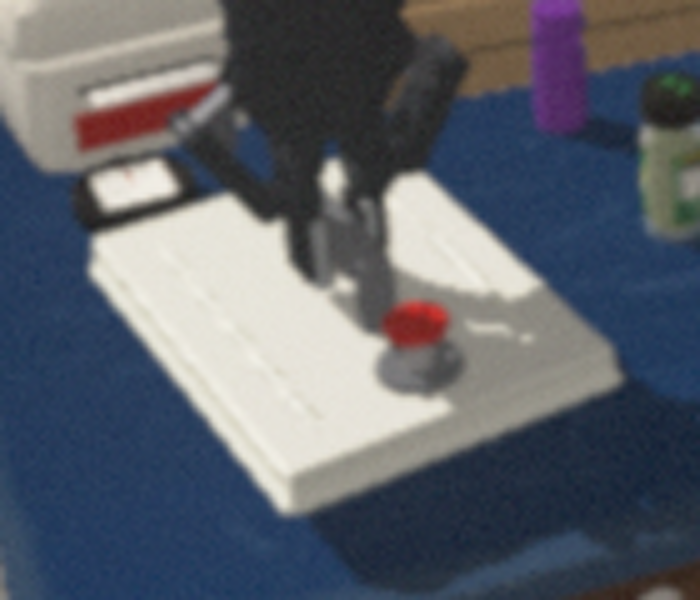

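View pics/w8.png

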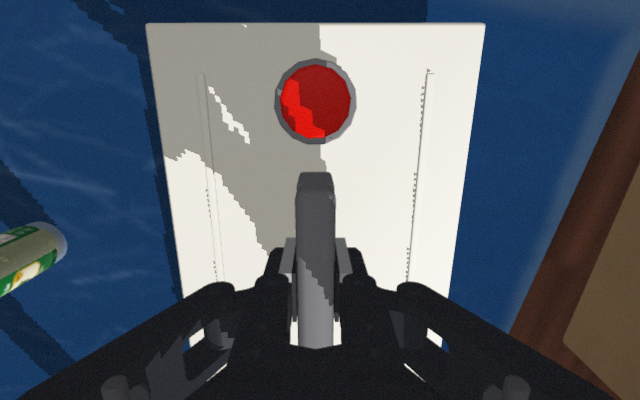

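Run:
```python
from h import *
o=np.load("pics/w8.npz"); k=cam("wrist",o); p=o["position"]; Rm=o["ee_rot"]
for uv,z in [((147,24),-.007),((485,24),-.007),((315.7,100),.019)]:
    print((Rm.T@(ray(k,uv,p[2]+z)-p)))
ctrl.move_linear(np.array([.5365,.1243,.20]),rate=.25)
T=np.array([.496,-.2063,.20])
ctrl.move_linear(T,R(2.929),rate=.22)
ctrl.move_linear([T[0],T[1],.115],R(2.929),rate=.15); ctrl.pause(.2)
o,_=snap("wrist","w9"); snap("side","s9"); print(o["t"],o["position"],o["ft_force"],o["grip_width"])
a=cv2.imread("pics/s9.png"); cv2.imwrite("pics/s9d.png",cv2.resize(a[150:270,260:400],None,fx=5,fy=5,interpolation=cv2.INTER_CUBIC))
```

```text
[ 0.1045 -0.0737  0.007 ]
[0.1044 0.0736 0.007 ]
[ 0.0724 -0.0001 -0.019 ]
17.8917 [ 0.4968 -0.2065  0.1161] [ 0.2361 -0.2073 -3.8362] 0.01540255805059234
```

View pics/s9d.png

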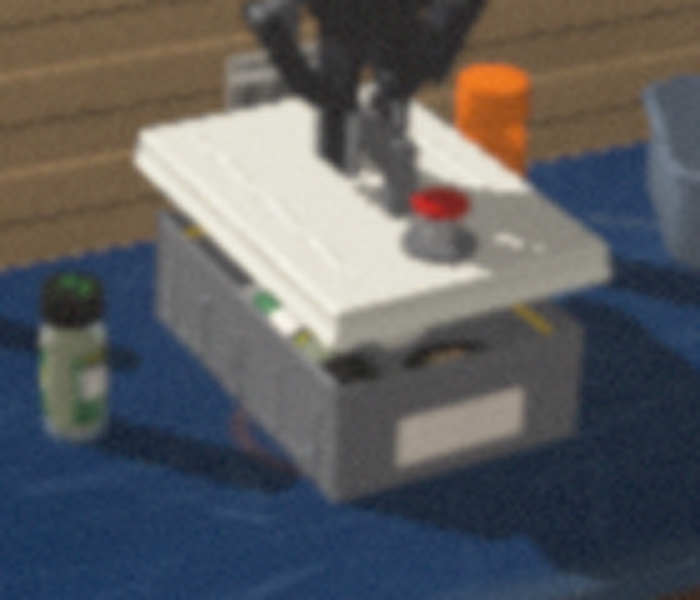

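View pics/w9.png

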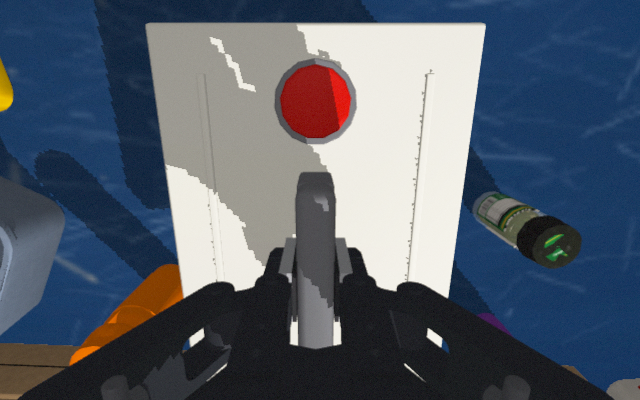

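Run:
```python
from h import *
T=np.array([.496,-.2063])
h=ctrl.move_linear([*T,.070],R(2.929),rate=.04,threshold=10)
o=ctrl.get_obs(); print(h,o["t"],o["position"],o["ft_force"],o["wrist_torque"],o["grip_width"])
snap("side","s10"); a=cv2.imread("pics/s10.png"); cv2.imwrite("pics/s10d.png",cv2.resize(a[150:270,260:400],None,fx=5,fy=5,interpolation=cv2.INTER_CUBIC))
```

```text
True 18.9333 [ 0.4957 -0.2062  0.0741] [-0.704   0.3828  6.3612] [-0.0168  0.2023  0.0185] 0.015151175123078654
```

View pics/s10d.png

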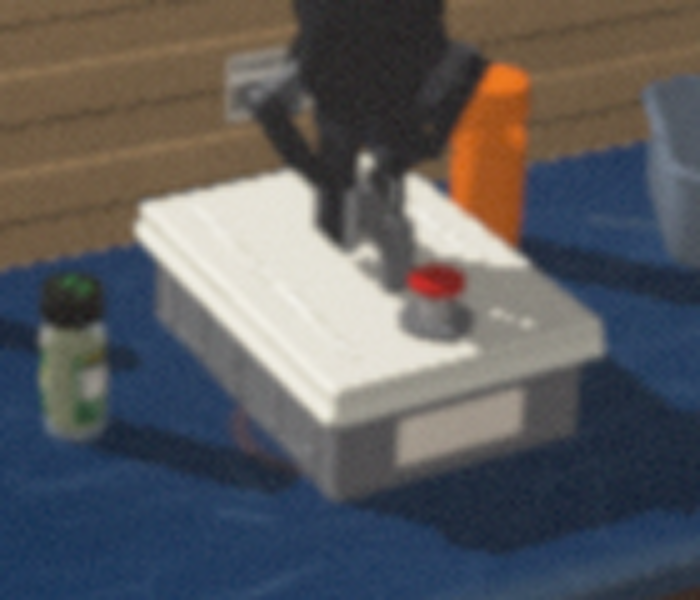

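Run:
```python
from h import *
T=np.array([.496,-.2063])
ctrl.open(); ctrl.pause(.1)
ctrl.move_linear([*T,.16],R(2.929),rate=.15)
ctrl.movep(np.array([.516,-.21,.31]),R(2.929)); ctrl.pause(.2)
o,_=snap("wrist","w11"); snap("side","s11"); print(o["t"],o["position"],o["ft_force"])
a=cv2.imread("pics/w11.png"); cv2.imwrite("pics/w11c.png",cv2.resize(a[30:240,240:400],None,fx=2.8,fy=2.8,interpolation=cv2.INTER_CUBIC))
a=cv2.imread("pics/s11.png"); cv2.imwrite("pics/s11d.png",cv2.resize(a[150:270,260:400],None,fx=5,fy=5,interpolation=cv2.INTER_CUBIC))
ctrl.clamp(20)
```

```text
21.3583 [ 0.5151 -0.2099  0.3082] [-0.6893 -0.9539  0.7541]
```

View pics/w11c.png

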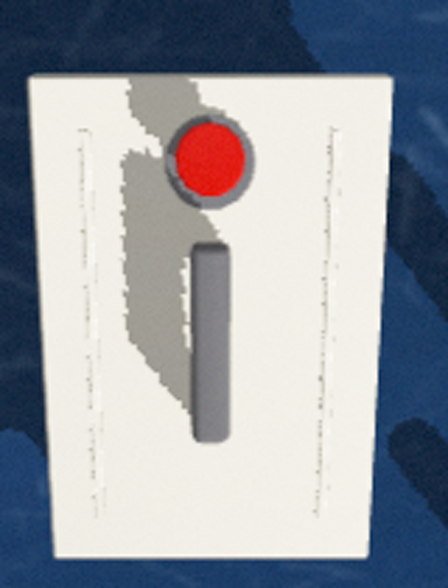

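View pics/s11d.png

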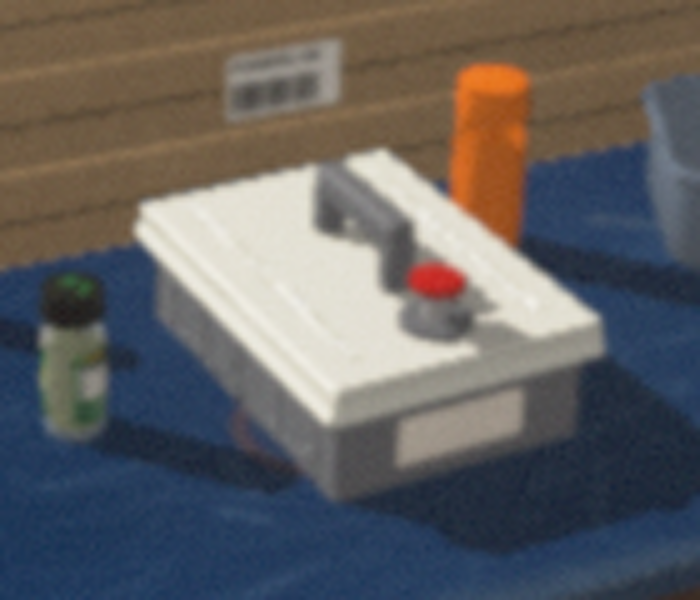

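Run:
```python
from h import *
o=np.load("pics/w11.npz"); k=cam("wrist",o)
f=lambda p,z:ray(k,(p[0]/2.8+240-.3,p[1]/2.8+30-.3),z)
L=[f(p,.067) for p in [(28,75),(392,75),(369,558),(53,558)]]
print(fitrect(L,.212,.15)); P=f((209,160),.093); print(P, bw(.072,0,.093))
q=bw(.0715,0,0)
r=R(2.929)
ctrl.movep(q+[0,0,.15],r); ctrl.pause(.1)
h=ctrl.move_linear(q+[0,0,.104],r,rate=.1,threshold=4); print("pre",h)
a=ctrl.get_obs(); print(a["ft_force"],a["position"])
h=ctrl.move_linear(q+[0,0,.070],r,rate=.03,threshold=15)
b=ctrl.get_obs(); print(h,b["position"],b["ft_force"],b["t"])
```

```text
(array([ 0.4961, -0.2064,  2.9304]), np.float64(0.0007503392209644438))
[ 0.426  -0.1918  0.093 ] [ 0.4257 -0.1909  0.093 ]
pre False
[-0.6809  0.9603  0.2228] [ 0.4266 -0.1909  0.1042]
True [ 0.4264 -0.1912  0.0821] [-3.5351  0.4932 13.4316] 24.4667
```

Run:
```python
from h import *
ctrl.pause(.2); o=ctrl.get_obs(); print(o["position"],o["ft_force"])
snap("side","s12"); a=cv2.imread("pics/s12.png"); cv2.imwrite("pics/s12d.png",cv2.resize(a[150:270,260:400],None,fx=5,fy=5,interpolation=cv2.INTER_CUBIC))
```

```text
[ 0.4264 -0.1912  0.082 ] [-3.6497  1.0814 13.1001]
```

View pics/s12d.png

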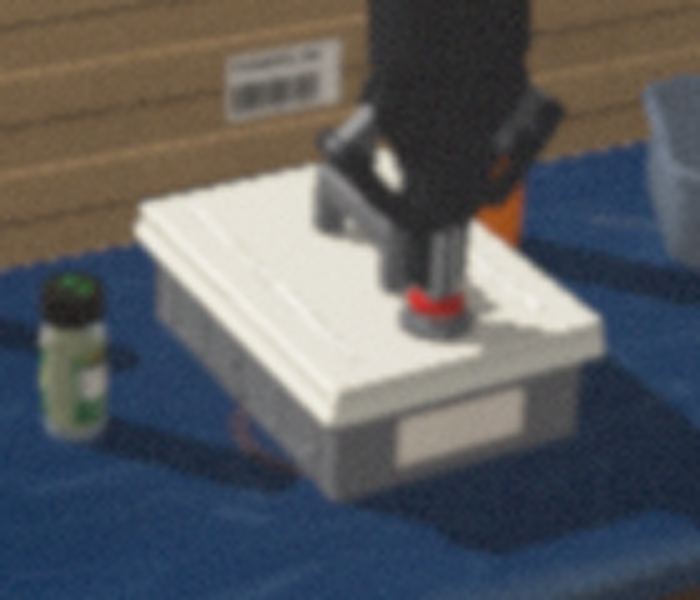

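Run:
```python
from h import *
q=bw(.0715,0,0); r=R(2.929)
ctrl.move_linear(q+[0,0,.16],r,rate=.1)
ctrl.movep(np.array([.516,-.21,.31]),r); ctrl.pause(.3)
o,_=snap("wrist","w13"); snap("top","t13"); snap("side","s13"); print(o["t"],o["position"],o["ft_force"])
a=cv2.imread("pics/s13.png"); b=cv2.resize(a[150:270,260:400],(560,480),interpolation=cv2.INTER_CUBIC)
cv2.imwrite("pics/s13d.png",b)
```

```text
26.6833 [ 0.5152 -0.2099  0.309 ] [ 1.1172  0.321  -0.2075]
```

View pics/s13d.png

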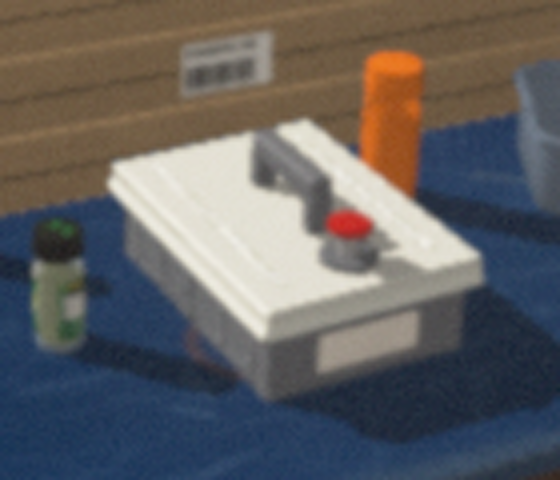

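View pics/w13.png

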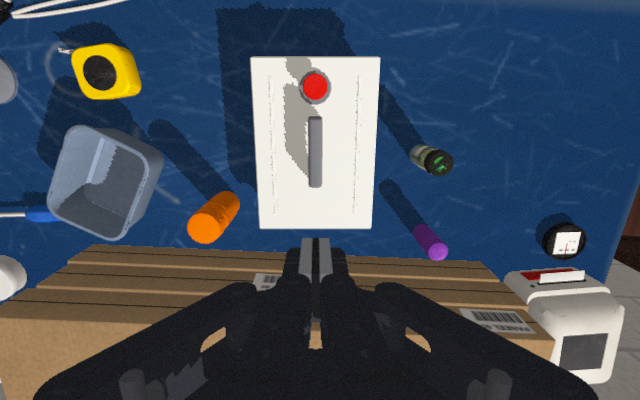

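The lid is square on the box (plate corners about (251,57) to (372,229)). The plunger is back up at (315,86), and the other things stand where they were.

```bash
python3 -c "
from cell import ctrl
ctrl.hand_in(); print(ctrl.get_obs()['t'])"
```

```text
the job is handed in; nothing more can be done
the job is handed in; nothing more can be done
```

The job is done and handed in, at about 27 s on the robot's clock against the 61 s limit.

- **Jar:** I tipped the larger green-label jar in the box towards the +x end. The wrist and side pictures show it lying flat in its compartment.
- **Lid:** It landed on the rim within 0.1 mm of the expected seated height. After I let go, it measured within about 1 mm and 0.1° of the box's own measured position.
- **Plunger:** I pressed it until the force reached 13 N, against 6.5 N for the spring at its stop. The tool height there matches the full 10 mm stroke, and the plunger sprang back up when released.
- **Surroundings:** The last wrist picture shows the tape measure, tub, gauge and loose bottles where they were, judged by eye. The robot is clear of everything.

**What disagreed:**
- **Fingertips:** They sit about level with the TCP when shut, and about 13–15 mm behind it when open, not 25 mm ahead as stated. My first push therefore passed over the jar without touching it. I lowered the tool and set the lid grip from the measured offset.
- **Side force:** The force reading showed about 3.6 N sideways while pressing. The lid did not shift visibly.

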